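# Close the ingredient bin and press its label holder home

### The arm

A 6-joint arm with a two-finger parallel gripper is mounted at the origin on the work surface; the furniture and walls round the work are solid. World frame = base frame: x ahead of the robot, y to its left, z up, the work surface at z = 0. Lengths are in m, angles in rad, forces in N, time in s.
With the tool pointing down it reaches from about 0.3 to 0.775 m from the base axis. Payload 14.6 kg.
Tool frame: the origin (TCP) lies on the mounting face of the last link; the fingertips stand 173 mm ahead of it and the grasp point (between the pads) lies hold_point_z ahead of it (hold_point_z is the distance from the TCP to the grasp point, in m); z points along the fingers, y is the direction in which the jaws open and shut (so a half turn about z gives the same grasp; the last joint's range is limited). The gripper opens to 85 mm and grips with 20 to 120 N. Pads are 22 mm wide; open, the fingers measure 114 mm over their backs; the gripper's body (76 mm by 85 mm) begins 54 mm behind the grasp point. The pads swing forward as they close: fully open they stand 13 mm farther back than shut.
Start: joints at [-1.372, 0.3, 1.521, -0, 1.321, -0.067], TCP at [0.144, -0.531, 0.405] pointing down, gripper open.
Joint ranges: [-3.03, 3.03], [-0.79, 2.21], [0.23, 2.52], [-1.04, 4.18], [0, 3.07], [-2.55, 2.55]. Speed limits (rad/s): [2.22, 2.22, 2.57, 3.14, 3.14, 3.14].

### API

Orientations are given as a unit quaternion [x, y, z, w].
In Python, from plant import * gives the robot as it stands. The module is installed in compiled form; this text tells all that it offers.
- The arm moves only by the tool move_arm, never from a script. Its argument "plan" is a list of rows, each an object of numbers: "x", "y", "z": the shift along the tool's x, y, z in units of 0.03 m (1.0 is 0.03 m); "spin": the turn about the tool's z in units of 0.12 rad (1.0 is 0.12 rad). In form: [{"x": .., "y": .., "z": .., "spin": ..}, ...]. A call has 1 to 20 rows; each row shifts and turns the commanded pose from where the row before left it, along the tool's axes as they then stand; what a row does not reach is not made up. A row lasts 1/10 s, in which the tool goes at most 50 mm and 8.59 degrees, less where a joint would pass 70% of its speed; a pose out of reach is approached as far as the arm can. A call with a number of a shift or a turn outside -1 to 1 is refused whole. A call with a gripper value outside its range is refused whole. "gripper" is the opening, from 0 (shut) to 1 (fully open), set as the call begins (left out, the last holds). The fingers move at their own pace and stop on an object; the grip force is fixed at half the most. Time passes only in rows, so rows that do not move let the fingers close. It gives the time, the measured TCP pose, the force and the opening at its end, in the units of the state.
- observe(): the state, without advancing time (a new reading comes with each control period).
- snapshot(name): name is "scene" or "top"; returns (picture, depth): 400x640x3 uint8, red, green, blue; 400x640 float32, m along the optical axis (not along the pixel's ray), 0 where there is no reading.
- get_calibration(name): a dict with "fx", "fy", "cx", "cy" (pixels), "R" (3x3) and "t" (3): a world point X has camera coordinates R X + t. Camera axes: x right, y down, z forward; pixel columns grow to the right and rows downward; lengths in m; the calibration is good to about 2 mm. A picture is of the moment at which its call begins. get_calibration takes no time and is no camera call.
- finish_job(): hands the job in, once; it reports no verdict.
The state is a dict: "time_s": time; "joint_pos": joint angles; "dq": joint speeds; "joint_torque": joint torques, N m; "eef_pos": TCP position; "orientation": TCP orientation; "ft_force": force on the tool from outside, world axes, zero at the start; "wrist_torque": the same for the moment, N m; "opening": opening from 0.0 (shut) to 1.0 (fully open).
Only numpy, scipy, OpenCV 4.12 (cv2) and the standard library are available. Lean on these libraries where they do the work, as an engineer would, in place of code of your own. Each camera call takes 0.05 s, during which the arm holds its last target. There are 200 camera calls.

### The job

The ingredient bin has been loaded: first shut its hinged lid fully. Then take the wide label holder out of its stand, push it straight down behind the lip of the sprung label rail on the bin's front until it is fully home, and finish while still holding it pressed down there, since the spring lifts it again if you let go. Leave the narrow holder in its stand and do not knock over the spice jars or the squeeze bottle.

Things in the scene. Friction and masses are not known exactly. Their poses are not given: they have to be found in the camera images.
- bin: Fixed grey open-topped bin, 150 (its x) x 200 (its y) x 90 mm high, wall 4 mm. Origin at the centre of its underside, z up, its -x side is the front, which carries the aluminium label rail. The bin's place and yaw vary.
- lid (a joint): Angle of the bin's white lid (rad): 0 shut, positive open (upward, about the hinge along the bin's rear top edge). Stiff hinge that stays where it is left; about 0.15 N m closes it. Starts about 0.45 to 0.85.
- lid_hinge (a point): Middle of the lid's hinge line, on the bin's rear top edge, 92 mm above the table; axes as the bin's. The lid, 148 mm long, 200 mm wide, 5 to 6.5 mm thick, reaches from here toward the bin's front (-x of the bin) when shut, its top then 98 mm above the table.
- rail_seat (a point): Middle of the label rail's slot at the height where the lower edge of a holder lies when fully home, 47 mm above the table, 13 mm in front of the bin's front face; axes as the bin's. The slot runs along the bin's y, is 7 mm wide (x) and 92 mm long between closed end cheeks. Front lip and back plate stand upright to 26 mm above this point and then flare apart to a mouth about 24 mm wide, 40 mm above this point.
- strip (a joint): Travel (m) of the sprung strip in the bottom of the slot: 0 at rest (its top 8 mm above rail_seat), 0.008 fully down (hard stop: the holder is home). It pushes up with about 4 N at first and 8 N when fully down.
- wide_holder_mid (a point): Centre (half-way up) of the wide grey label holder, loose, 40 to 85 g, 102 mm tall, standing upright in a stand: a plate 4 mm thick (its x), 80 mm wide (its y), 80 mm high, with a grip rib along the top. The rib is 10 mm thick, 60 mm wide, 24 mm high, its middle 39 mm above this point; the lower edge is 51 mm below this point. The paper insert is on its -x side; either side may face out in the rail.
- narrow_holder_mid (a point): The same point of the narrow label holder (plate 50 mm wide, rib 30 mm wide, else the same), in the other stand. Leave it there.
- wide_stand: Fixed steel stand of the wide holder: foot 50 x 100 x 8 mm, with two upright walls to 34 mm high and 7 mm apart between which the holder stands (its lower edge 8 mm above the table). Origin at the centre of its underside. The wide holder's stand may be to the left or to the right of the bin.
- narrow_stand: The same stand, carrying the narrow holder, on the other side of the bin.
- jar_a: Spice jar with a black cap, 40 mm across, 105 mm tall, standing near the front of the table. Origin at its underside.
- jar_b: Spice jar with a red cap, 44 mm across, 105 mm tall, standing at the back left. Origin at its underside.
- bottle: Squeeze bottle, 64 mm across, 216 mm tall, standing at the back right. Origin at its underside.
Mind the look-alikes: they are no part of the job. Leave any green look-alike of the part that bears narrow_holder_mid alone.

How it is judged:
By the outcome, as a careful person would: the job done as asked, in the order asked, and still so for the second after the job is handed in, while the arm keeps its last pose, push and grip.
It also fails if it takes over 43 s, if anything falls off the work surface, if the arm or the gripper's body presses on something with over 40 N, if the wrist force passes 120 N, or if a joint passes its speed limit or range.

## Working session

There is one attempt and no reset: what is moved stays moved. The work goes in short steps, Python scripts to look and compute and a tool call to move; the robot and the scene stay as the last step left them, time stands still between calls to the robot, and variables do not carry over. Pictures are saved under pics/ and viewed, about 8 in all and at most 12, crops included, and the job is handed in when it is done.

Besides the shell and the picture viewer there is one more tool, called after ">>>" as name(argument=value, ...) on one line, values as JSON. move_arm: Moves the arm, as the interface text tells. Its arguments: {"type":"object","properties":{"plan":{"type":"array","items":{"type":"object","properties":{"x":{"type":"number","minimum":-1,"maximum":1},"y":{"type":"number","minimum":-1,"maximum":1},"z":{"type":"number","minimum":-1,"maximum":1},"spin":{"type":"number","minimum":-1,"maximum":1}}}},"gripper":{"type":"number"}},"required":["plan"]}

```bash
mkdir -p pics; cat > h.py <<'E'
from plant import *
import numpy as np, cv2
def snap(n,f):
    im,d=snapshot(n); cv2.imwrite('pics/'+f+'.png',im[:,:,::-1]); np.savez('pics/'+f+'.npz',im=im,d=d); return im,d
def cloud(n,d):
    c=get_calibration(n); v,u=np.mgrid[0:400,0:640]
    P=np.stack([(u-c['cx'])/c['fx']*d,(v-c['cy'])/c['fy']*d,d],-1)
    W=(P-c['t'])@np.array(c['R']); W[d==0]=np.nan; return W
E
python3 - <<'E'
from h import *
for n in('scene','top'):
    im,d=snap(n,n+'0'); c=get_calibration(n); print(n,c)
s=observe();print(s)
E
```

```text
scene {'fx': 499.2382524745397, 'fy': 499.2382524745397, 'cx': 321.48742149676104, 'cy': 205.4519615257535, 'R': array([[ 0.88247609, -0.46984308, -0.02198702],
       [-0.2695704 , -0.46690387, -0.84221884],
       [ 0.38544487,  0.74916504, -0.53868729]]), 't': array([-0.40966668,  0.21909832,  1.25197262])}
top {'fx': 440.6212076790975, 'fy': 440.6212076790975, 'cx': 313.25292246449743, 'cy': 195.50334291655932, 'R': array([[-0.02054187, -0.99977571, -0.00515317],
       [-0.9900344 ,  0.02105942, -0.13924216],
       [ 0.13931945,  0.00224152, -0.99024495]]), 't': array([0.03242662, 0.4898142 , 1.03540683])}
{'time_s': 0.1, 'joint_pos': array([-1.37157192e+00,  3.00378217e-01,  1.52153619e+00,  2.03031593e-05,
        1.32069809e+00, -6.65724373e-02]), 'dq': array([ 0.00075095, -0.00157891, -0.00309111,  0.00119109,  0.00135667,
        0.00032067]), 'joint_torque': array([ 6.34614298e-04, -5.44376779e+01, -3.62370837e+01, -1.00494497e-04,
        3.02167085e-03,  5.14517154e-06]), 'eef_pos': array([ 0.14447835, -0.5306436 ,  0.40419117]), 'orientation': array([ 9.91182199e-01,  1.32505048e-01, -2.39834119e-05, -5.09452044e-04]), 'ft_force': array([-0.96380947, -0.25211327, -1.00983334]), 'wrist_torque': array([-0.01991827,  0.06009304,  0.01514363]), 'opening': 0.9987827828983501}
```

View pics/scene0.png

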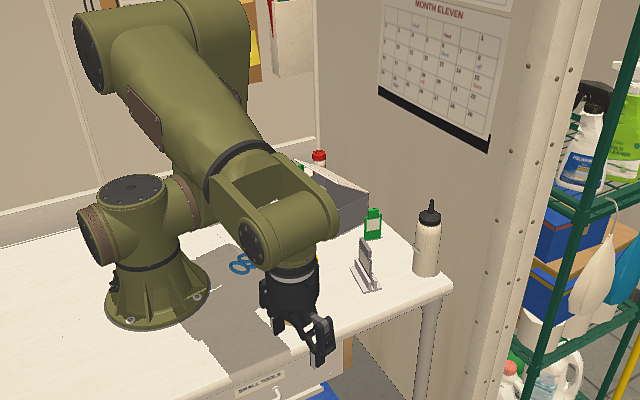

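View pics/top0.png

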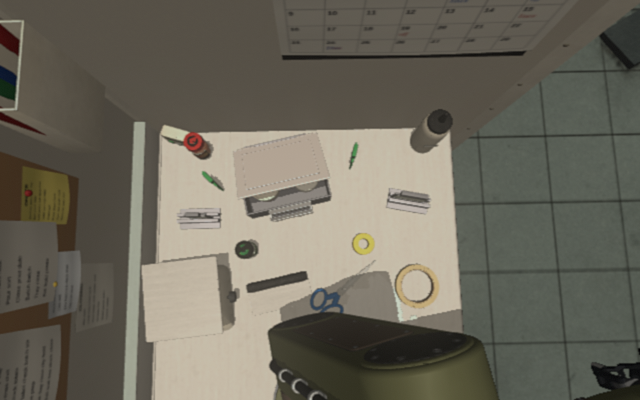

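The top view shows the bin at about (285,180), its label rail at (292,211), and the stands at (200,217) and (408,200). The jars are at (196,145) and (246,249), the bottle at (432,130), and the green look-alikes at (212,180) and (354,155). Next I'll get a close-up and the point cloud.

```bash
python3 - <<'E'
from h import *
a=np.load('pics/top0.npz');im,d=a['im'],a['d'];W=cloud('top',d)
cv2.imwrite('pics/c0.png',cv2.resize(im[120:270,160:450,::-1],None,fx=2.7,fy=2.7,interpolation=cv2.INTER_CUBIC))
def rect(m,lab):
    P=W[m][:,:2]; P=P[~np.isnan(P[:,0])]
    (c,s,ang)=cv2.minAreaRect((P*1000).astype(np.float32)); print(lab,len(P),np.round(c,1),np.round(s,1),round(ang,1))
v,u=np.mgrid[0:400,0:640]
Z=W[:,:,2]
for lab,(u0,u1,v0,v1) in dict(L=(172,228,200,235),R=(380,436,182,220)).items():
    b=(u>=u0)&(u<u1)&(v>=v0)&(v<v1)
    for lo,hi in((.005,.02),(.026,.045),(.05,.2),(.1,.2)):
        rect(b&(Z>lo)&(Z<hi),(lab,lo,hi)) if (b&(Z>lo)&(Z<hi)).sum()>3 else print(lab,lo,'none')
b=(u>=228)&(u<338)&(v>=125)&(v<228)
rail=b&(v>195)&(Z>.06)&(Z<.095); rect(rail,'railtop')
lid=b&(Z>.105); rect(lid,'lid')
P=W[lid];m=P.mean(0);U,S,Vt=np.linalg.svd(P-m,full_matrices=False);n=Vt[2]*np.sign(Vt[2,2]);print('lid mean',m,'n',n,'ang',np.arccos(n[2]),'yawdir',np.arctan2(n[1],n[0]),S)
e=(P-m)@Vt.T;print(e.min(0),e.max(0),P.min(0),P.max(0))
for lab,(u0,u1,v0,v1) in dict(ja=(232,262,236,262),jb=(180,215,128,162),bot=(408,455,105,155),g1=(200,226,168,192),g2=(346,362,140,170)).items():
    b=(u>=u0)&(u<u1)&(v>=v0)&(v<v1)&(Z>.02);rect(b,lab);print(np.nanmax(Z[b]))
E
```

```text
('L', 0.005, 0.02) 428 [448.7 312.8] [122.6  61.5] 86.6
('L', 0.026, 0.045) 248 [443.7 303.1] [23.3 99.2] 0.7
('L', 0.05, 0.2) 122 [443.7 295.6] [ 9.8 49.2] 0.1
('L', 0.1, 0.2) 72 [443.8 296.2] [30.2  9.5] 89.1
('R', 0.005, 0.02) 323 [ 477. -214.] [108.6  87.7] 88.9
('R', 0.026, 0.045) 219 [ 476.1 -212. ] [101.   23.4] 79.0
('R', 0.05, 0.2) 237 [ 477.7 -205.8] [79.  10.9] 79.5
('R', 0.1, 0.2) 134 [ 477.8 -206. ] [58.4 10.9] 78.9
railtop 737 [455.3  82.9] [202.   60.8] 87.9
lid 3936 [545.1  95.4] [118.7 200.1] 11.8
lid mean [0.53933008 0.0943421  0.14450425] n [0.52213084 0.10939175 0.8458208 ] ang 0.5626944091275853 yawdir 0.20652306403708875 [3.60526005 2.42595149 0.09180749]
[-0.10021353 -0.07594975 -0.00611953] [0.09994016 0.06242106 0.00475484] [ 0.46815404 -0.01256177  0.10500126] [0.61921044 0.20202039 0.17855136]
ja 344 [363.  179.7] [39.7 39.7] 33.1
0.11011250283199644
jb 577 [622.8 312.5] [79.5 44.8] 58.7
0.10942629005276984
bot 1551 [ 643.5 -269.2] [131.9  94.6] 89.9
0.21809968648719233
g1 101 [530.  263.8] [50.3  9.6] 42.8
0.10444943008559962
g2 92 [585.2 -76.1] [10.  50.7] 76.1
0.10608957774408194
```

View pics/c0.png

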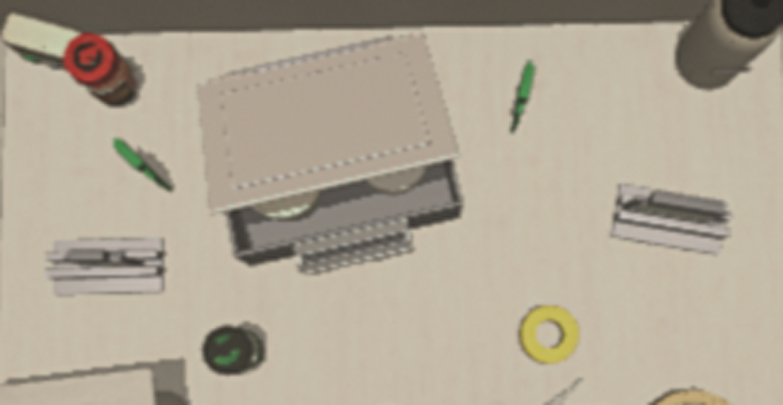

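Only the right-hand holder has a 58 x 11 mm rib, so it is the wide one. The left one measures 30 mm. Next I'll compute the rail, the hinge and the move amounts.

```bash
cat >> h.py <<'E'
def th(s):
    from scipy.spatial.transform import Rotation as R
    M=R.from_quat(s['orientation']).as_matrix(); return np.arctan2(M[1,0],M[0,0])
def go(tx,ty,tz,yaw=None):
    s=observe();p=s['eef_pos'];t=th(s);d=np.array([tx,ty,tz])-p;c,n=np.cos(t),np.sin(t)
    print('t',s['time_s'],'pos',p.round(4),'th',round(t,4),'F',s['ft_force'].round(1),'open',round(s['opening'],3))
    print('units x %.3f y %.3f z %.3f'%((d[0]*c+d[1]*n)/.03,(d[0]*n-d[1]*c)/.03,-d[2]/.03), '' if yaw is None else 'spin %.3f'%(((t-yaw+np.pi)%(2*np.pi)-np.pi)/.12))
E
python3 - <<'E'
from h import *
a=np.load('pics/top0.npz');im,d=a['im'],a['d'];W=cloud('top',d);Z=W[:,:,2]
v,u=np.mgrid[0:400,0:640];b=(u>=228)&(u<338)&(v>=125)&(v<230)
th0=.2065;R=np.array([[np.cos(th0),np.sin(th0)],[-np.sin(th0),np.cos(th0)]])
B=W[:,:,:2]@R.T
lid=b&(Z>.11);x,y,z=B[lid][:,0],B[lid][:,1],Z[lid]
p=np.polyfit(x,z,1);print('lid slope',p,'hinge x (z top .098)',(.0985-p[1])/p[0],'front x',x.min(),'y',np.percentile(y,[.5,99.5]))
for xs in np.arange(.40,.56,.005):
    m=b&(B[:,:,0]>=xs)&(B[:,:,0]<xs+.005)&(Z>.055)&(Z<.1)
    if m.sum()>3: print(round(xs,3),m.sum(),B[m][:,1].min().round(4),B[m][:,1].max().round(4),np.percentile(Z[m],[5,50,95]).round(4))
m=b&(Z>.08)&(Z<.1)&(v>195)
(c,s,ang)=cv2.minAreaRect((B[m&(B[:,:,0]<.455)]*1000).astype(np.float32));print(c,s,ang)
go(.5,.09,.40)
E
```

```text
lid slope [-0.62622955  0.48724893] hinge x (z top .098) 0.6207770448843997 front x 0.4936996784166111 y [-0.11710162  0.08042888]
0.44 73 -0.0665 0.0302 [0.0833 0.0867 0.0898]
0.445 76 -0.0677 0.0297 [0.0752 0.0794 0.0843]
0.45 36 -0.0683 0.0316 [0.0553 0.0622 0.0747]
0.455 94 -0.0676 0.0312 [0.0554 0.0704 0.0772]
0.46 113 -0.0681 0.0314 [0.0749 0.0806 0.085 ]
0.465 221 -0.1176 0.0805 [0.0627 0.0871 0.0924]
0.47 69 -0.1181 0.0815 [0.0857 0.0896 0.092 ]
0.475 11 -0.1175 0.0809 [0.0596 0.089  0.0915]
0.48 13 -0.1179 0.0797 [0.0641 0.0857 0.0921]
0.485 13 -0.1171 0.0813 [0.0656 0.0888 0.0927]
0.49 15 -0.1184 0.0801 [0.0585 0.0861 0.0912]
0.495 40 -0.1171 0.0808 [0.0647 0.0712 0.0908]
0.5 54 -0.1182 0.0803 [0.0642 0.0688 0.0908]
0.505 55 -0.117 0.0808 [0.0653 0.0693 0.0902]
0.51 21 -0.0003 0.0776 [0.0645 0.0678 0.0709]
(444.6961364746094, -18.452316284179688) (7.806002616882324, 97.2955093383789) 0.2564106285572052
t 0.1 pos [ 0.1445 -0.5306  0.4042] th 0.2658 F [-1.  -0.3 -1. ] open 0.999
units x 16.869 y -16.849 z 0.140
```

>>> move_arm(gripper=0, plan=[{"x":0.99,"y":-0.99},{"x":0.99,"y":-0.99},{"x":0.99,"y":-0.99},{"x":0.99,"y":-0.99},{"x":0.99,"y":-0.99},{"x":0.99,"y":-0.99},{"x":0.99,"y":-0.99},{"x":0.99,"y":-0.99},{"x":0.99,"y":-0.99},{"x":0.99,"y":-0.99},{"x":0.99,"y":-0.99},{"x":0.99,"y":-0.99},{"x":0.99,"y":-0.99},{"x":0.99,"y":-0.99},{"x":0.99,"y":-0.99},{"x":0.99,"y":-0.99},{"x":0.99,"y":-0.99},{},{}])

```text
invalid input at $.plan[0]: expected keys x, y, z, spin
```

>>> move_arm(gripper=0, plan=[{"x":0.99,"y":-0.99,"z":0,"spin":0},{"x":0.99,"y":-0.99,"z":0,"spin":0},{"x":0.99,"y":-0.99,"z":0,"spin":0},{"x":0.99,"y":-0.99,"z":0,"spin":0},{"x":0.99,"y":-0.99,"z":0,"spin":0},{"x":0.99,"y":-0.99,"z":0,"spin":0},{"x":0.99,"y":-0.99,"z":0,"spin":0},{"x":0.99,"y":-0.99,"z":0,"spin":0},{"x":0.99,"y":-0.99,"z":0,"spin":0},{"x":0.99,"y":-0.99,"z":0,"spin":0},{"x":0.99,"y":-0.99,"z":0,"spin":0},{"x":0.99,"y":-0.99,"z":0,"spin":0},{"x":0.99,"y":-0.99,"z":0,"spin":0},{"x":0.99,"y":-0.99,"z":0,"spin":0},{"x":0.99,"y":-0.99,"z":0,"spin":0},{"x":0.99,"y":-0.99,"z":0,"spin":0},{"x":0.99,"y":-0.99,"z":0,"spin":0},{"x":0,"y":0,"z":0,"spin":0},{"x":0,"y":0,"z":0,"spin":0}])

```text
time_s: 2.0
eef_pos: [0.499, 0.0896, 0.404]
orientation: [0.991, 0.133, -0.001, 0.0]
ft_force: [-0.6, 0.3, -0.7]
opening: 0.006
```

```bash
python3 -c "
from h import *
go(.498,.086,.271,1.38)"
```

```text
t 2.0 pos [0.499  0.0896 0.404 ] th 0.2673 F [-0.6  0.3 -0.7] open 0.006
units x -0.065 y 0.107 z 4.435 spin -9.272
```

>>> move_arm(plan=[{"x":0,"y":0,"z":0.5,"spin":-0.77},{"x":0,"y":0,"z":0.5,"spin":-0.77},{"x":0,"y":0,"z":0.4,"spin":-0.77},{"x":0,"y":0,"z":0.35,"spin":-0.77},{"x":0,"y":0,"z":0.35,"spin":-0.77},{"x":0,"y":0,"z":0.35,"spin":-0.77},{"x":0,"y":0,"z":0.35,"spin":-0.77},{"x":0,"y":0,"z":0.35,"spin":-0.77},{"x":0,"y":0,"z":0.35,"spin":-0.77},{"x":0,"y":0,"z":0.3,"spin":-0.77},{"x":0,"y":0,"z":0.3,"spin":-0.77},{"x":0,"y":0,"z":0.15,"spin":-0.77},{"x":0,"y":0,"z":0,"spin":0}])

```text
time_s: 3.3
eef_pos: [0.4986, 0.0881, 0.2768]
orientation: [0.773, 0.635, -0.0, -0.0]
ft_force: [0.5, 0.5, 0.1]
opening: 0.002
```

```bash
python3 -c "
from h import *
go(.498,.086,.271,1.38)"
```

```text
t 3.3 pos [0.4986 0.0881 0.2768] th 1.3748 F [0.5 0.5 0.1] open 0.002
units x -0.073 y -0.005 z 0.193 spin -0.043
```

>>> move_arm(plan=[{"x":0,"y":0,"z":0.1,"spin":0},{"x":0,"y":0,"z":0.1,"spin":0},{"x":0,"y":0,"z":0.05,"spin":0}])

```text
time_s: 3.6
eef_pos: [0.499, 0.0888, 0.2701]
orientation: [0.773, 0.634, 0.0, 0.0]
ft_force: [-9.1, -3.4, 22.3]
opening: -0.001
```

>>> move_arm(plan=[{"x":0,"y":0,"z":0.05,"spin":0},{"x":0,"y":0,"z":0.03,"spin":0}])

```text
time_s: 3.8
eef_pos: [0.4991, 0.0889, 0.2698]
orientation: [0.773, 0.634, 0.0, 0.001]
ft_force: [-19.3, -6.5, 44.4]
opening: -0.003
```

```bash
python3 -c "
from h import *
go(.498,.086,.271,1.38)"
```

```text
t 3.8 pos [0.4991 0.0889 0.2698] th 1.3736 F [-19.3  -6.5  44.4] open -0.003
units x -0.102 y -0.018 z -0.040 spin -0.054
```

>>> move_arm(plan=[{"x":0,"y":0,"z":-0.3,"spin":0},{"x":0,"y":0,"z":-0.7,"spin":0},{"x":0,"y":0,"z":-1,"spin":0},{"x":0,"y":0,"z":-1,"spin":0},{"x":0,"y":0,"z":-1,"spin":0}])

```text
time_s: 4.3
eef_pos: [0.4988, 0.089, 0.3885]
orientation: [0.773, 0.634, 0.0, -0.0]
ft_force: [0.4, 0.0, -0.3]
opening: -0.001
```

>>> move_arm(gripper=0.6, plan=[{"x":-0.98,"y":0.124,"z":0,"spin":0},{"x":-0.98,"y":0.124,"z":0,"spin":0},{"x":-0.98,"y":0.124,"z":0,"spin":0},{"x":-0.98,"y":0.124,"z":0,"spin":0},{"x":-0.98,"y":0.124,"z":0,"spin":0},{"x":-0.98,"y":0.124,"z":0,"spin":0},{"x":-0.98,"y":0.124,"z":0,"spin":0},{"x":-0.98,"y":0.124,"z":0,"spin":0},{"x":-0.98,"y":0.124,"z":0,"spin":0},{"x":-0.98,"y":0.124,"z":0,"spin":0},{"x":0,"y":0,"z":0,"spin":0}])

```text
time_s: 5.4
eef_pos: [0.4777, -0.2091, 0.3871]
orientation: [0.774, 0.633, -0.0, 0.0]
ft_force: [0.7, 0.7, -0.3]
opening: 0.603
```

```bash
python3 - <<'E'
from h import *
im,d=snap('top','top1');W=cloud('top',d);Z=W[:,:,2]
v,u=np.mgrid[0:400,0:640];b=(u>=228)&(u<338)&(v>=125)&(v<230)
th0=.2075;R=np.array([[np.cos(th0),np.sin(th0)],[-np.sin(th0),np.cos(th0)]])
B=W[:,:,:2]@R.T
m=b&(B[:,:,0]>.48)&(B[:,:,0]<.6)&(B[:,:,1]>-.10)&(B[:,:,1]<.06)
print('lid',np.polyfit(B[m][:,0],Z[m],1),np.percentile(Z[m],[1,50,99]))
cv2.imwrite('pics/c1.png',cv2.resize(im[120:320,160:480,::-1],None,fx=2.4,fy=2.4,interpolation=cv2.INTER_CUBIC))
m=b&(B[:,:,0]<.466)&(Z>.055)&(Z<.1)
P=B[m];z=Z[m]
mm=m&(Z>.078);x=B[mm][:,0];print('front/back crest x',[ (np.percentile(B[mm&(B[:,:,0]<.452)][:,0],q),np.percentile(B[mm&(B[:,:,0]>.452)][:,0],q)) for q in(5,50,95)])
for lo in(-.06,-.03,0.0):
    k=(P[:,1]>lo-.01)&(P[:,1]<lo+.02)&(z<.07);print(lo,k.sum(),np.median(P[k,0]) if k.any() else 0)
go(.4778,-.206,.39,1.379)
E
```

```text
lid [0.00381725 0.09641564] [0.09392605 0.09849095 0.10273172]
front/back crest x [(np.float64(0.44123618108318385), np.float64(0.4609560407066802)), (np.float64(0.44426691344031105), np.float64(0.4637341548931199)), (np.float64(0.44804124948345053), np.float64(0.465713967918266))]
-0.06 18 0.45617768355702226
-0.03 22 0.4567528876792164
0.0 15 0.45775997008576375
t 5.45 pos [ 0.4779 -0.2076  0.387 ] th 1.3715 F [-0.2  1.1  1. ] open 0.596
units x 0.053 y -0.014 z -0.099 spin -0.063
```

View pics/c1.png

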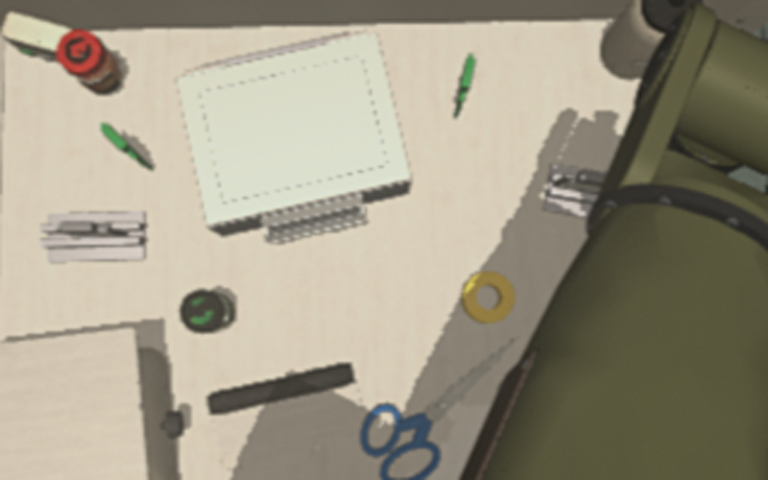

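>>> move_arm(plan=[{"x":0.05,"y":-0.02,"z":0.7,"spin":-0.06},{"x":0,"y":0,"z":0.8,"spin":0},{"x":0,"y":0,"z":0.8,"spin":0},{"x":0,"y":0,"z":0.8,"spin":0},{"x":0,"y":0,"z":0.8,"spin":0},{"x":0,"y":0,"z":0.5,"spin":0},{"x":0,"y":0,"z":0,"spin":0}])

```text
time_s: 6.15
eef_pos: [0.4776, -0.2039, 0.2535]
orientation: [0.771, 0.637, -0.001, -0.002]
ft_force: [0.3, -1.2, -0.2]
opening: 0.596
```

```bash
python3 - <<'E'
from h import *
print(globals().get('hold_point_z'))
im,d=snap('scene','scene1')
cv2.imwrite('pics/c2.png',cv2.resize(im[160:320,240:460,::-1],None,fx=3.4,fy=3.4,interpolation=cv2.INTER_CUBIC))
go(.4778,-.206,.254,1.379)
E
```

```text
0.1547
t 6.2 pos [ 0.478  -0.2042  0.2549] th 1.3821 F [-0.5  0.4 -0.1] open 0.596
units x -0.061 y 0.006 z 0.031 spin 0.026
```

View pics/c2.png

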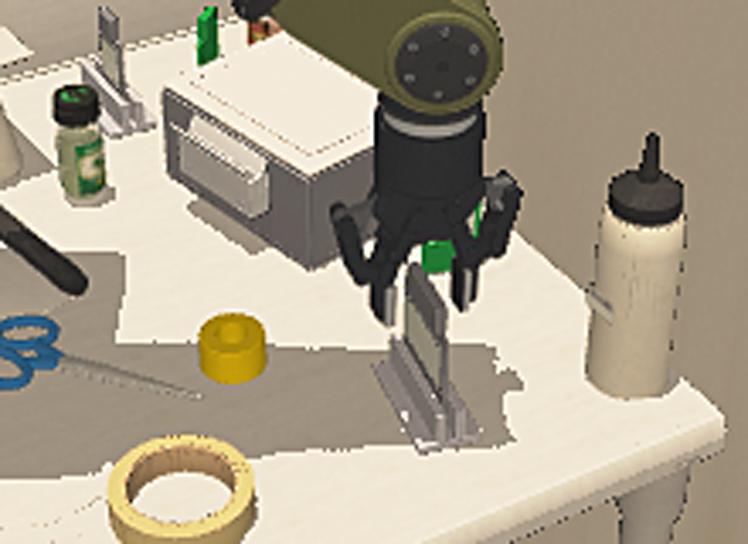

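The fingers straddle the wide holder's rib (crop about (425,310)), so I'll grip it.

>>> move_arm(gripper=0, plan=[{"x":0,"y":0,"z":0,"spin":0},{"x":0,"y":0,"z":0,"spin":0},{"x":0,"y":0,"z":0,"spin":0},{"x":0,"y":0,"z":0,"spin":0},{"x":0,"y":0,"z":0,"spin":0},{"x":0,"y":0,"z":0,"spin":0},{"x":0,"y":0,"z":0,"spin":0}])

```text
time_s: 6.9
eef_pos: [0.4781, -0.2049, 0.2563]
orientation: [0.771, 0.637, 0.0, 0.001]
ft_force: [0.5, 1.8, 6.5]
opening: 0.108
```

>>> move_arm(plan=[{"x":0,"y":0,"z":-0.3,"spin":0},{"x":0,"y":0,"z":-0.5,"spin":0},{"x":0,"y":0,"z":-0.7,"spin":0},{"x":0,"y":0,"z":-0.8,"spin":0},{"x":0,"y":0,"z":-0.8,"spin":0},{"x":0,"y":0,"z":-0.7,"spin":0},{"x":0,"y":0,"z":-0.2,"spin":0},{"x":0,"y":0,"z":0,"spin":0}])

```text
time_s: 7.7
eef_pos: [0.4778, -0.2049, 0.3759]
orientation: [0.771, 0.637, 0.0, 0.001]
ft_force: [-0.5, -0.3, -1.4]
opening: 0.104
```

```bash
python3 - <<'E'
from h import *
go(.448,.0755,.375,1.778)
im,d=snap('scene','scene2')
cv2.imwrite('pics/c3.png',cv2.resize(im[130:290,280:460,::-1],None,fx=3.4,fy=3.4,interpolation=cv2.INTER_CUBIC))
E
```

```text
t 7.7 pos [ 0.4778 -0.2049  0.3759] th 1.3817 F [-0.5 -0.3 -1.4] open 0.104
units x 8.993 y -2.731 z 0.030 spin -3.302
```

View pics/c3.png

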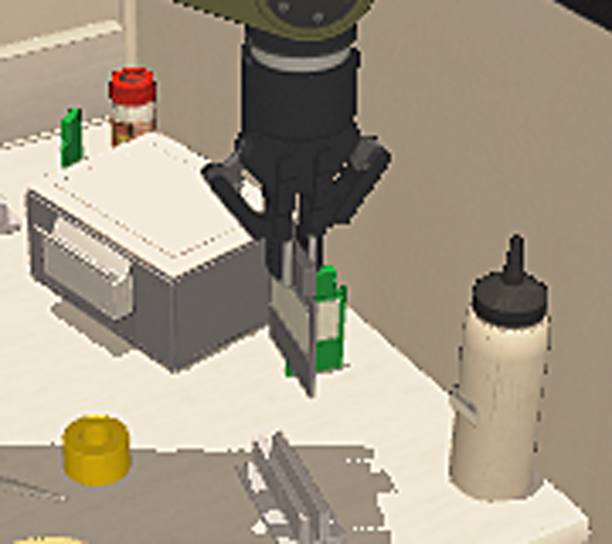

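The holder is held (crop about (290,320)) and its stand is empty. Next I'll carry it over the rail.

>>> move_arm(plan=[{"x":0.5,"y":-0.153,"z":0,"spin":0},{"x":0.9,"y":-0.273,"z":0,"spin":0},{"x":0.9,"y":-0.273,"z":0,"spin":0},{"x":0.9,"y":-0.273,"z":0,"spin":0},{"x":0.9,"y":-0.273,"z":0,"spin":0},{"x":0.9,"y":-0.273,"z":0,"spin":0},{"x":0.9,"y":-0.273,"z":0,"spin":0},{"x":0.9,"y":-0.273,"z":0,"spin":0},{"x":0.9,"y":-0.273,"z":0,"spin":0},{"x":0.8,"y":-0.243,"z":0,"spin":0},{"x":0.5,"y":-0.15,"z":0,"spin":0},{"x":0,"y":0,"z":0,"spin":-0.825},{"x":0,"y":0,"z":0,"spin":-0.825},{"x":0,"y":0,"z":0,"spin":-0.825},{"x":0,"y":0,"z":0,"spin":-0.825},{"x":0,"y":0,"z":0,"spin":0},{"x":0,"y":0,"z":0,"spin":0}])

```text
time_s: 9.45
eef_pos: [0.4479, 0.076, 0.3747]
orientation: [0.631, 0.776, -0.0, -0.0]
ft_force: [-0.0, 0.8, -1.3]
opening: 0.105
```

```bash
python3 - <<'E'
from h import *
go(.448,.0755,.335,1.778)
im,d=snap('top','top3');W=cloud('top',d);Z=W[:,:,2]
cv2.imwrite('pics/c4.png',cv2.resize(im[140:260,210:370,::-1],None,fx=3,fy=3,interpolation=cv2.INTER_CUBIC))
im2,d2=snap('scene','scene3');W2=cloud('scene',d2);Z2=W2[:,:,2]
A=cv2.resize(im2[140:290,200:400,::-1],None,fx=3,fy=3,interpolation=cv2.INTER_CUBIC)
B=cv2.imread('pics/c4.png');out=np.zeros((450+360,600,3),np.uint8);out[:450]=A;out[450:,:480]=B
cv2.imwrite('pics/c5.png',cv2.resize(out,None,fx=.74,fy=.74))
# holder plate points in scene cloud, bin frame
th0=.2075;R=np.array([[np.cos(th0),np.sin(th0)],[-np.sin(th0),np.cos(th0)]])
Q=W2[:,:,:2]@R.T
m=(abs(Q[:,:,0]-.454)<.02)&(Q[:,:,1]>-.09)&(Q[:,:,1]<.05)
for lo in np.arange(.05,.24,.01):
    k=m&(Z2>lo)&(Z2<lo+.01)
    if k.sum()>2: print(round(lo,2),k.sum(),'x',np.percentile(Q[k][:,0],[5,50,95]).round(4),'y',np.percentile(Q[k][:,1],[1,99]).round(4))
k=m&(Z2>.133)&(Z2<.19)&(Q[:,:,0]<.46);print('fit',np.polyfit(Q[k][:,1],Q[k][:,0],1),np.polyfit(Z2[k],Q[k][:,0],1))
E
```

```text
t 9.45 pos [0.4479 0.076  0.3747] th 1.7751 F [-0.   0.8 -1.3] open 0.105
units x -0.018 y 0.001 z 1.323 spin -0.024
0.05 79 x [0.4467 0.4496 0.4698] y [-0.0886  0.0274]
0.06 90 x [0.4468 0.4494 0.4694] y [-0.0876  0.0464]
0.07 144 x [0.4472 0.4599 0.469 ] y [-0.0881  0.0467]
0.08 164 x [0.4426 0.4651 0.4708] y [-0.0856  0.045 ]
0.09 95 x [0.4577 0.47   0.4733] y [-0.0893  0.0451]
0.1 5 x [0.4695 0.4712 0.4728] y [-0.067  0.033]
0.12 8 x [0.4522 0.4528 0.4544] y [-0.0429  0.0165]
0.13 55 x [0.4493 0.4519 0.4542] y [-0.0614  0.0227]
0.14 54 x [0.4496 0.4513 0.4541] y [-0.0609  0.0187]
0.15 51 x [0.4494 0.4511 0.454 ] y [-0.0598  0.0185]
0.16 56 x [0.4497 0.4516 0.4534] y [-0.0589  0.0194]
0.17 56 x [0.4485 0.4511 0.4534] y [-0.0604  0.0161]
0.18 61 x [0.4491 0.4516 0.4535] y [-0.0591  0.0218]
0.19 45 x [0.449  0.4511 0.4545] y [-0.0593  0.0194]
0.2 45 x [0.4411 0.4501 0.4543] y [-0.0593  0.019 ]
0.21 50 x [0.4354 0.4474 0.4547] y [-0.0523  0.0076]
0.22 63 x [0.4356 0.4488 0.4674] y [-0.0507  0.0071]
0.23 49 x [0.4362 0.4484 0.4683] y [-0.0465 -0.0112]
fit [0.0024187 0.4515091] [-0.00697883  0.45258785]
```

View pics/c5.png

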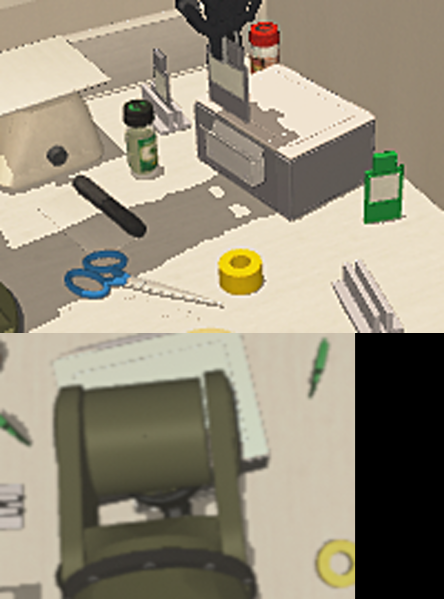

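```bash
python3 - <<'E'
from h import *
th0=.2075;R=np.array([[np.cos(th0),np.sin(th0)],[-np.sin(th0),np.cos(th0)]])
for f in('scene1','scene2','scene3'):
    W=cloud('scene',np.load(f'pics/{f}.npz')['d']);Z=W[:,:,2];Q=W[:,:,:2]@R.T
    k=(Q[:,:,0]>.455)&(Q[:,:,0]<.475)&(Z>.015)&(Z<.078)&((Q[:,:,1]>.035)&(Q[:,:,1]<.075)|(Q[:,:,1]<-.075)&(Q[:,:,1]>-.11))
    print(f,k.sum(),'face',np.median(Q[k][:,0]),np.polyfit(Q[k][:,1],Q[k][:,0],1))
    k=(Q[:,:,0]>.42)&(Q[:,:,0]<.456)&(Z>.05)&(Z<.07)&(abs(Q[:,:,1]+.0184)<.04)
    print('lip outer',np.median(Q[k][:,0]),np.polyfit(Q[k][:,1],Q[k][:,0],1))
    k=(Q[:,:,0]>.43)&(Q[:,:,0]<.456)&(Z>.05)&(Z<.07); print('rail y',np.percentile(Q[k][:,1],[1,99]))
    k=(Q[:,:,0]>.5)&(Q[:,:,0]<.6)&(Z>.015)&(Z<.08)&(Q[:,:,1]<-.1);print('side y',np.median(Q[k][:,1]))
E
```

```text
scene1 206 face 0.46835049679728447 [-0.00211468  0.46834175]
lip outer 0.4496058860055066 [-0.00398329  0.44927937]
rail y [-0.27722804  0.20443885]
side y -0.41204835156509456
scene2 208 face 0.46875064561254065 [-0.00223633  0.46857685]
lip outer 0.4491390334963735 [0.01441924 0.44943595]
rail y [-0.06948902  0.25248825]
side y -0.404024821145302
scene3 205 face 0.46853639974951716 [9.39882330e-05 4.68491469e-01]
lip outer 0.4487273394575443 [-5.93060485e-05  4.48681426e-01]
rail y [-0.07136853  0.32637343]
side y -0.3911975736099711
```

>>> move_arm(plan=[{"x":0.05,"y":0.065,"z":0,"spin":0},{"x":0,"y":0,"z":0.4,"spin":-0.02},{"x":0,"y":0,"z":0.5,"spin":0},{"x":0,"y":0,"z":0.4,"spin":0},{"x":0,"y":0,"z":0.2,"spin":0},{"x":0,"y":0,"z":0.1,"spin":0},{"x":0,"y":0,"z":0.1,"spin":0},{"x":0,"y":0,"z":0,"spin":0}])

```text
time_s: 10.35
eef_pos: [0.4498, 0.0775, 0.3242]
orientation: [0.629, 0.777, 0.0, 0.0]
ft_force: [-0.3, -0.1, -0.1]
opening: 0.106
```

>>> move_arm(plan=[{"x":0,"y":0,"z":0.1,"spin":0},{"x":0,"y":0,"z":0.1,"spin":0},{"x":0,"y":0,"z":0.1,"spin":0},{"x":0,"y":0,"z":0,"spin":0}])

```text
time_s: 10.75
eef_pos: [0.4497, 0.0775, 0.3149]
orientation: [0.629, 0.777, -0.0, -0.0]
ft_force: [0.1, 0.2, 0.4]
opening: 0.107
```

```bash
python3 - <<'E'
from h import *
go(.448,.0755,.295,1.778)
E
```

```text
t 10.75 pos [0.4497 0.0775 0.3149] th 1.7802 F [0.1 0.2 0.4] open 0.107
units x -0.054 y -0.070 z 0.662 spin 0.018
```

The lower edge is in the slot with no side force.

>>> move_arm(plan=[{"x":0,"y":0,"z":0.1,"spin":0},{"x":0,"y":0,"z":0.1,"spin":0},{"x":0,"y":0,"z":0.1,"spin":0},{"x":0,"y":0,"z":0.1,"spin":0},{"x":0,"y":0,"z":0,"spin":0}])

```text
time_s: 11.25
eef_pos: [0.4498, 0.0776, 0.3031]
orientation: [0.629, 0.777, -0.0, -0.0]
ft_force: [-0.8, 0.0, 3.2]
opening: 0.103
```

>>> move_arm(plan=[{"x":0,"y":0,"z":0.1,"spin":0},{"x":0,"y":0,"z":0.05,"spin":0},{"x":0,"y":0,"z":0.05,"spin":0},{"x":0,"y":0,"z":0,"spin":0}])

```text
time_s: 11.65
eef_pos: [0.4498, 0.0776, 0.2974]
orientation: [0.629, 0.777, 0.0, 0.0]
ft_force: [-2.4, 0.5, 5.6]
opening: 0.103
```

>>> move_arm(plan=[{"x":0,"y":0,"z":0.05,"spin":0},{"x":0,"y":0,"z":0.03,"spin":0},{"x":0,"y":0,"z":0,"spin":0}])

```text
time_s: 11.95
eef_pos: [0.4499, 0.0776, 0.2953]
orientation: [0.629, 0.777, 0.0, 0.0]
ft_force: [-1.7, 0.5, 7.8]
opening: 0.102
```

>>> move_arm(plan=[{"x":0,"y":0,"z":0.03,"spin":0},{"x":0,"y":0,"z":0,"spin":0}])

```text
time_s: 12.15
eef_pos: [0.45, 0.0776, 0.2951]
orientation: [0.629, 0.777, 0.001, 0.001]
ft_force: [-4.6, 0.2, 18.0]
opening: 0.106
```

The force jumped to 18 N with almost no travel, so the holder is on the hard stop. One check before handing in.

>>> move_arm(plan=[{"x":0,"y":0,"z":0,"spin":0},{"x":0,"y":0,"z":0,"spin":0},{"x":0,"y":0,"z":0,"spin":0},{"x":0,"y":0,"z":0,"spin":0},{"x":0,"y":0,"z":0,"spin":0}])

```text
time_s: 12.65
eef_pos: [0.45, 0.0776, 0.2951]
orientation: [0.629, 0.777, 0.001, 0.001]
ft_force: [-3.8, 0.6, 16.7]
opening: 0.107
```

```bash
python3 - <<'E'
from h import *
im2,d2=snap('scene','scene4');W2=cloud('scene',d2);Z=W2[:,:,2]
cv2.imwrite('pics/c6.png',cv2.resize(im2[130:300,190:400,::-1],None,fx=3.5,fy=3.5,interpolation=cv2.INTER_CUBIC))
th0=.2075;R=np.array([[np.cos(th0),np.sin(th0)],[-np.sin(th0),np.cos(th0)]]);Q=W2[:,:,:2]@R.T
k=(Q[:,:,0]>.5)&(Q[:,:,0]<.6)&(Q[:,:,1]>-.1)&(Q[:,:,1]<.06)&(Z>.08)&(Z<.13);print('lid',k.sum(),np.median(Z[k]),np.polyfit(Q[k][:,0],Z[k],1)[0])
go(.45,.0776,.295,1.778)
E
```

```text
lid 872 0.09996611958610578 -0.00040848915748075375
t 12.7 pos [0.45   0.0776 0.2951] th 1.7802 F [-4.  -0.6 17.2] open 0.109
units x 0.000 y -0.001 z 0.005 spin 0.018
```

View pics/c6.png

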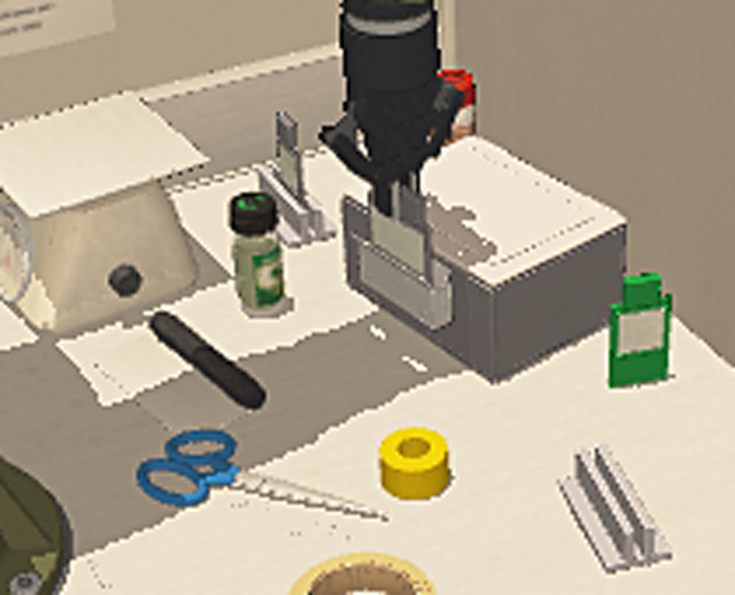

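The holder sits behind the lip, level and still gripped (crop about (400,260)). The lid is flat, and the jars and the narrow holder are undisturbed.

```bash
python3 -c "
from plant import *
print(finish_job())"
```

```text
the job is handed in; nothing more can be done
None
```

I shut the lid, then took the wide holder from the right-hand stand and pushed it down into the label rail. I handed the job in at about 12.7 s with the holder still gripped and pressed down.

- **Lid:** it measures flat, slope about 0, with its top at about 0.099 m.
- **Holder home:** it stopped at TCP z 0.295 m, the height worked out for fully home. The force there jumped from about 8 N to 17–18 N with almost no further travel, and it held steady for 0.5 s.
- **Everything else:** in the last picture the narrow holder, the black-capped jar and the green look-alike in view stand where they were. The red-capped jar is partly hidden behind the gripper but upright. The bottle was outside that picture; it was last seen standing after I lifted the holder.
- **Possible problem:** while shutting the lid, the closed fingertips briefly pressed with about 44 N at the hard stop. The 40 N limit is stated for the arm and gripper body, so I can't tell whether fingertip contact counts against it.

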